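# Tip the cracker carton out of the pantry rack

### The job

The flat-topped cardboard cracker carton is packed tightly in the row of tubs and tins in the wooden pantry rack. Tip it towards you by its top edge until it leans out of the row on the rack's front rail, then grip it by its projecting spine, lift it out and stand it upright on the empty half of the serving tray.

Things in the scene. Friction and masses are not known exactly. Their poses are not given: they have to be found in the camera images.
- carton_center (a point): Centre of the cracker carton: plain flat-topped cardboard box, the only one in the row without cap or lid, 210 mm tall, 80 mm deep (its x, from its spine, the 46 mm wide face towards the robot, to its rear), 46 mm thick (y), z up. 0.2-0.45 kg. It starts upright in any of the rack's five places, 3 mm of air each side; row-mates: same footprint, 210-212 mm tall with caps.
- rack: Fixed wooden rack. Origin: on the counter under the row's centre; x away from the robot, y along the row, z up. Five places at y = -98, -49, 0, 49, 98 mm. Floor 10 mm high; front lip 22 mm high, inner face at x = -41; low back 70 mm high, x = 45 to 55, free air above it; side cheeks 108 mm high, outside y = -124 and 124, x = -95 to 55.
- rail (a point): Middle of the axis of the rack's front rail, a steel bar 10 mm thick along the rack's y, 96 mm above the counter, 86 mm to the robot's side of the row's centre. Pushed forward from behind its top edge, the carton pivots on its lower front edge behind the lip; past about 21 degrees it goes over by itself and rests on this rail, leaning about 28 degrees to the robot.
- tray_spot (a point): Centre of the empty half of the fixed wooden serving tray, on its floor (8 mm above the counter). x across the tray, away from the robot; y along it, to the half with the bowl and mug; z up. Inside 204 mm (x) by 324 mm (y), rim 20 mm above the counter; inner walls 102 mm from here along x and 82 mm to -y; the tray's middle is 80 mm to +y.
Mind the look-alikes: they are no part of the job. What is shaped like the part that bears carton_center but orange, pink or purple is not meant.

How it is judged:
By the outcome, as a careful person would: the job done as asked, in the order asked, and still so for the second after the job is handed in, with the robot touching nothing.
It also fails if it takes over 64 s, if anything falls off the work surface, if the arm or the gripper's body presses on something with over 40 N, if the wrist force passes 120 N, or if a joint passes its speed limit or range.

### The arm

A 6-joint arm with a two-finger parallel gripper is mounted at the origin on the work surface. World frame = base frame: x ahead of the robot, y to its left, z up, the work surface at z = 0. Lengths are in m, angles in rad, forces in N, time in s.
With the tool pointing down it reaches from about 0.4 to 0.825 m from the base axis. Payload 7 kg.
Tool frame: the origin (TCP) lies midway between the tips of the shut fingers; the grasp point (between the pads) lies arm.hold_point_z behind it (arm.hold_point_z is the distance from the TCP to the grasp point, in m); z points along the fingers, y is the line along which they close (so a half turn about z gives the same grasp; the last joint's range is limited). The gripper opens to 88 mm and grips with 3 to 60 N. Pads are 19 mm wide; open, the fingers measure 130 mm over their backs; the gripper's body (78 mm by 193 mm) begins 47 mm behind the grasp point.
Start: joints at [-0.997, 0.359, 0.012, 0, -1.224, -0.288], TCP at [0.19, -0.648, 0.227] pointing down, gripper open.
Joint ranges: [-3.07, 3.07], [-1.43, 2.12], [-1.02, 1.25], [-3.03, 1.67], [-3.05, -0], [-3.03, 3.03]. Speed limits (rad/s): [2.39, 2.39, 3.01, 3.14, 3.14, 3.14].

### API

Orientations are given as [roll, pitch, yaw] about the fixed x, y, z axes, in that order (R = Rz(yaw) Ry(pitch) Rx(roll)).
In Python, from station import arm gives the robot as it stands.
- The arm moves only by the shell command python3 -m crank 'ROWS' [OPENING] [FORCE]. ROWS is JSON, a list that holds one entry, the list of rows, each a list of 4 numbers: the shift along the tool's x, y, z in units of 25 mm (1.0 is 25 mm), then the turn about the tool's z in units of 5 degrees (1.0 is 5 degrees). A call has 1 to 12 rows; each row is the pose to reach, as a shift and turn from the pose commanded when the call began, along the tool's axes at that moment; what a row does not reach only later rows make up. A row lasts 1/8 s, in which the tool goes at most 62.5 mm and 10.7 degrees, less where a joint would pass 70% of its speed; a pose out of reach is approached as far as the arm can. A call with a gripper value outside its range is refused whole. OPENING is the closure, from 0 (fully open) to 1 (shut), set as the call begins (- or left out, the last holds). The fingers move at their own pace and stop on an object; FORCE is the grip in N (left out, the last holds). Time passes only in rows, so rows that repeat a pose let the fingers close. It gives the time, the measured TCP pose, the force, the opening and the grip force at its end, in the units of the state.
- arm.get_state(): the state, without advancing time (a new reading comes with each control period).
- arm.grab_frame(name): name is "scene" or "top" or "wrist"; returns (picture, depth): 420x560x3 uint8, red, green, blue; 420x560 float32, m along the optical axis (not along the pixel's ray), 0 where there is no reading.
- arm.get_calibration(name): a dict with "mtx" (3x3 intrinsics, pixels), "k1" (the pictures are not rectified: a ray, as slopes to the right and down, at radius r is drawn at 1 + k1 r^2 times it, then the intrinsics apply), "R" (3x3) and "t" (3): a world point X has camera coordinates R X + t; the wrist camera has in their place "mount" (4x4, takes a point from camera to tool coordinates, whose origin is the TCP and whose axes are the flange's). Camera axes: x right, y down, z forward; pixel columns grow to the right and rows downward; lengths in m; the calibration is good to about 2 mm. A picture is of the moment at which its call begins: read the wrist's pose just before it. get_calibration takes no time and is no camera call.
- arm.job_done(): hands the job in; it is judged then, once.
Trained networks look in the newest picture that a camera, given by its name, has taken for a name from the list of things; names that differ only in an ending like _2 or _b are one class to them, and where a whole thing is asked for, a point or a joint stands for the part that bears it (a point fixed in the world has none). Each returns a list of dicts, best first, with "score" (0 to 1); they miss things now and then, are a little off and sometimes report something else, mostly with a low value. They report only what shows in the picture. A call takes as long as a camera call. They do not tell look-alikes from the thing itself.
- arm.recognise(thing, camera): "extent" ([left, top, width, height] in pixels, round what is visible of it).
- arm.trace(thing, camera): "mask" (420x560 bool, what is visible of it) and "extent" ([left, top, width, height] in pixels, round what is visible of it).
The state is a dict: "t": time; "q": joint angles; "qd": joint speeds; "joint_efforts": joint torques, N m; "eef_pos": TCP position; "ee_rot": TCP orientation; "force": force on the tool from outside, world axes, zero at the start; "moment": the same for the moment, N m; "width": finger opening in m; "gripper_force": force on a finger pad.
Only numpy, scipy, OpenCV 4.12 (cv2) and the standard library are available. Lean on these libraries where they do the work, as an engineer would, in place of code of your own. Each camera call takes 0.05 s, during which the arm holds its last target. There are 200 camera calls.

## Working session

There is one attempt and no reset: what is moved stays moved. The work goes in short steps, Python scripts to look and compute and a shell command to move; the robot and the scene stay as the last step left them, time stands still between calls to the robot, and variables do not carry over. Pictures are saved under pics/ and viewed, at most 10 in all, crops included, and the job is handed in when it is done.

```bash
ls; mkdir -p pics; python3 - <<'E'
from station import arm
import cv2,numpy as np
print(arm.hold_point_z, arm.get_state())
for c in ["scene","top"]:
    p,d=arm.grab_frame(c); cv2.imwrite(f"pics/{c}0.png",p[:,:,::-1]); np.savez(f"{c}0.npz",p=p,d=d)
    k=arm.get_calibration(c); print(c,k)
    for n in ["carton_center","rack","rail","tray_spot"]:
        try: print(n,[(round(r["score"],2),r["extent"]) for r in arm.recognise(n,c)])
        except Exception as e: print(n,e)
print(arm.get_calibration("wrist"))
E
```

```text
pics
0.0188 {'t': 0.0, 'q': array([-9.96897317e-01,  3.59406686e-01,  1.10899425e-02, -3.66831198e-04,
       -1.22411085e+00, -2.88089066e-01]), 'qd': array([ 3.10302016e-04, -5.49965479e-04, -1.76534162e-03,  1.10495416e-03,
       -8.55159332e-05, -4.31666680e-04]), 'joint_efforts': array([ 2.48864953e-04, -5.82727039e+01,  2.93069834e+01,  6.99713454e+00,
        7.24869737e-03, -1.43083153e-04]), 'eef_pos': array([ 0.1901453 , -0.64716335,  0.22562041]), 'ee_rot': array([ 3.13993063e+00, -1.32890297e-04, -2.85590752e+00]), 'force': array([0.2293637 , 0.6088367 , 0.72965402]), 'moment': array([6.66943893e-05, 5.74552366e-02, 7.87356047e-03]), 'gripper_force': 0.0, 'width': 0.08731970980951452}
scene {'mtx': array([[419.35823604,   0.        , 285.5905792 ],
       [  0.        , 419.35823604, 204.75148612],
       [  0.        ,   0.        ,   1.        ]]), 'k1': -0.030452238646719233, 'R': array([[ 0.78068617,  0.6247644 ,  0.01409085],
       [ 0.51619438, -0.63198321, -0.57804895],
       [-0.35223922,  0.45854843, -0.81588042]]), 't': array([-0.39129462, -0.23154949,  1.093
[... 800 characters left out ...]
.0, 238.7, 45.7, 46.5]), (0.61, [397.6, 215.9, 72.6, 41.9])]
rack [(0.85, [272.0, 144.4, 133.1, 76.1])]
rail []
tray_spot [(0.77, [51.4, 185.1, 151.8, 99.6])]
{'mtx': array([[302.5865237 ,   0.        , 281.69419887],
       [  0.        , 302.5865237 , 212.62504584],
       [  0.        ,   0.        ,   1.        ]]), 'k1': -0.03132597903222009, 'mount': array([[ 2.52745622e-04, -9.50748180e-01, -3.09964247e-01,
         8.44437776e-02],
       [ 9.99999883e-01,  3.68163717e-04, -3.13860041e-04,
         7.55366867e-05],
       [ 4.12519452e-04, -3.09964132e-01,  9.50748162e-01,
        -1.56893350e-01],
       [ 0.00000000e+00,  0.00000000e+00,  0.00000000e+00,
         1.00000000e+00]])}
```

View pics/scene0.png

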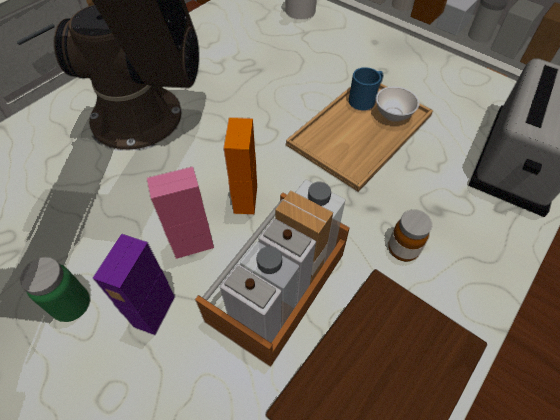

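View pics/top0.png

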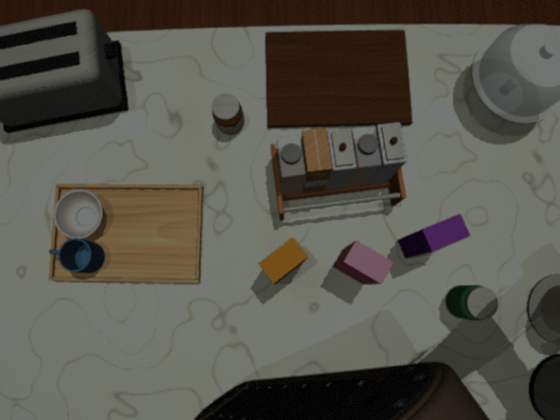

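The cracker carton is the plain brown box, second place from the +y end of the row, at scene (303,215) and top (317,152). The orange (top 283,262), pink (363,262) and purple (435,235) boxes are look-alikes standing outside the rack. The tray is at top (127,233), with its empty half on the right at (165,235). I'll confirm the carton in a crop and measure.

```bash
cat > h.py <<'E'
import numpy as np,cv2
from station import arm
def cloud(c,p=None,d=None,pose=None):
    k=arm.get_calibration(c); h,w=d.shape
    u,v=np.meshgrid(np.arange(w),np.arange(h)); M=k["mtx"]
    x=cv2.undistortPoints(np.stack([u,v],-1).reshape(-1,1,2).astype(float),M,np.array([k["k1"],0,0,0.]))[:,0]
    P=np.c_[x,np.ones(len(x))]*d.reshape(-1,1)
    if c=="wrist":
        from scipy.spatial.transform import Rotation as R
        s=pose; m=k["mount"]; P=P@m[:3,:3].T+m[:3,3]
        P=P@R.from_euler("xyz",s["ee_rot"]).as_matrix().T+s["eef_pos"]
    else: P=(P-k["t"])@k["R"]
    return P.reshape(h,w,3)
E
python3 - <<'E'
from h import *
C={}
for c in ["top","scene"]:
    z=np.load(c+"0.npz"); C[c]=P=cloud(c,d=z["d"]); p=z["p"]; d=z["d"]
    print(c,"table z",np.median(P[...,2][d>0]))
    sl=(slice(110,220),slice(255,420)) if c=="top" else (slice(175,365),slice(185,360))
    Q=P[sl].reshape(-1,3); q=p[sl].reshape(-1,3).astype(int); ok=d[sl].ravel()>0
    t=ok&(Q[:,2]>.19)&(Q[:,2]<.235)
    r=cv2.minAreaRect(Q[t,:2].astype(np.float32)*1000); print("row rect",r,t.sum())
    br=t&(q[:,0]-q[:,2]>40)&(Q[:,2]>.21)
    print("carton top",br.sum(),np.median(Q[br],0),cv2.minAreaRect(Q[br,:2].astype(np.float32)*1000))
    # cheeks
    ch=ok&(Q[:,2]>.085)&(Q[:,2]<.112)
    print("cheek/rail z .085-.112",ch.sum(),cv2.minAreaRect(Q[ch,:2].astype(np.float32)*1000))
    t2=arm.trace("tray_spot",c)[0]["mask"]&(d>0)
    T=P[t2]; T=T[(T[:,2]<.03)&(T[:,2]>.003)]; print("tray",len(T),cv2.minAreaRect(T[:,:2].astype(np.float32)*1000))
z=np.load("top0.npz")["p"][110:225,255:420,::-1]
z2=np.load("scene0.npz")["p"][175:290,255:350,::-1]
cv2.imwrite("pics/crop.png",np.hstack([cv2.resize(z,None,fx=3,fy=3),cv2.resize(z2,None,fx=3,fy=3)]))
E
```

```text
top table z 0.0021654758038558712
row rect ((608.8327026367188, -137.509521484375), (81.78935241699219, 241.98504638671875), 5.866955280303955) 5120
carton top 893 [ 0.60297609 -0.086839    0.22079022] ((603.3583984375, -87.74492645263672), (79.12364196777344, 44.202232360839844), 5.550940990447998)
cheek/rail z .085-.112 1397 ((588.0991821289062, -139.8319549560547), (149.21844482421875, 267.0992431640625), 5.819685935974121)
tray 11100 ((481.7258605957031, 333.23272705078125), (341.37567138671875, 221.65965270996094), 87.80024719238281)
scene table z 0.0005291057922356311
row rect ((524.9007568359375, -145.29937744140625), (250.5491180419922, 242.6583251953125), 5.737689018249512) 7618
carton top 1475 [ 0.60675891 -0.09412711  0.21945488] ((539.1761474609375, -119.81047058105469), (175.08567810058594, 238.21202087402344), 70.9084243774414)
cheek/rail z .085-.112 2557 ((535.7778930664062, -141.34439086914062), (259.8283996582031, 274.07421875), 5.353729248046875)
tray 6918 ((482.48809814453125, 332.75140380859375), (343.7245788574219, 222.63136291503906), 87.7559814453125)
```

View pics/crop.png

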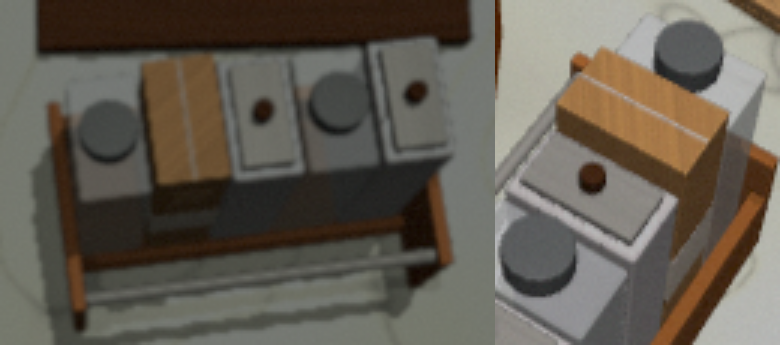

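Confirmed: the brown flat-topped box with a tape seam is the only one without a cap or lid. It is in place y=+49, with its centre at about (0.6035, -0.088) and rack yaw about 5.75°. Next, a helper that converts world targets into tool units.

```bash
cat >> h.py <<'E'
from scipy.spatial.transform import Rotation as Rot
YAW=np.radians(5.8); XR=np.array([np.cos(YAW),np.sin(YAW),0]); YR=np.array([-XR[1],XR[0],0])
ROW=np.array([.6035,-.088,0])-.049*YR   # rack origin
def rk(x,y,z): return ROW+x*XR+y*YR+[0,0,z]
def units(p,yaw=None):
    s=arm.get_state(); R=Rot.from_euler("xyz",s["ee_rot"]).as_matrix()
    u=R.T@(np.array(p)-s["eef_pos"])/.025
    t=0 if yaw is None else -((yaw-s["ee_rot"][2]+np.pi)%(2*np.pi)-np.pi)/np.radians(5)
    return np.round(np.r_[u,t],2)
E
python3 - <<'E'
from h import *
print(rk(.06,.049,.33),units(rk(.06,.049,.33),YAW+np.pi))
t=np.array([481.9,333.0])/1000; a=np.radians(87.8); ty=np.array([np.cos(a),np.sin(a)])
print("tray spot",t-.08*ty)
E
```

```text
[ 0.66319284 -0.08193662  0.33      ] [-24.53  16.38  -4.14   2.12]
tray spot [0.47882898 0.25305897]
```

```bash
python3 -m crank '[[[0,0,-2.5,0],[-2,1.4,-4.1,0],[-24.5,16.4,-4.1,2.1],[-24.5,16.4,-4.1,2.1],[-24.5,16.4,-4.1,2.1],[-24.5,16.4,-4.1,2.1],[-24.5,16.4,-4.1,2.1],[-24.5,16.4,-4.1,2.1],[-24.5,16.4,-4.1,2.1],[-24.5,16.4,-4.1,2.1],[-24.5,16.4,-4.1,2.1],[-24.5,16.4,-4.1,2.1]]]' 1 20; python3 -c "
from h import *
print(arm.get_state()['q'],units(rk(.06,.049,.33),YAW+np.pi))"
```

```text
t: 2.1
eef_pos: [0.6236, -0.1274, 0.329]
ee_rot: [-3.141, 0.001, -3.039]
force: [0.5, -0.4, 0.3]
width: 0.0005
gripper_force: 0.0
[ 1.04699601e-01  2.50291346e-01  8.85547324e-02  1.02801946e-04
 -1.40831728e+00 -1.57276038e+00] [-1.76  1.65 -0.04  0.02]
```

```bash
python3 -m crank '[[[0,0,0,0],[0,0,0,0]]]'; python3 -c "
from h import *
print(units(rk(.06,.049,.33),YAW+np.pi))
s=arm.get_state();p,d=arm.grab_frame('wrist');np.savez('w1.npz',p=p,d=d);cv2.imwrite('pics/w1.png',p[:,:,::-1])
P=cloud('wrist',d=d,pose=s);q=p.astype(int)
m=(d>0)&(P[...,2]>.212)&(P[...,2]<.228)&(q[...,0]-q[...,2]>40)
Q=P[m];print(m.sum(),np.median(Q,0),cv2.minAreaRect((Q[:,:2]*1000).astype(np.float32)))
"
```

```text
t: 2.35
eef_pos: [0.6225, -0.1289, 0.3283]
ee_rot: [-3.141, -0.001, -3.038]
force: [-0.0, -0.8, 0.4]
width: 0.0004
gripper_force: 0.0
[-1.81  1.7  -0.07  0.03]
3953 [ 0.60355244 -0.08880597  0.21879933] ((611.6311645507812, -151.75384521484375), (79.8005142211914, 173.4780731201172), 6.209961414337158)
```

View pics/w1.png

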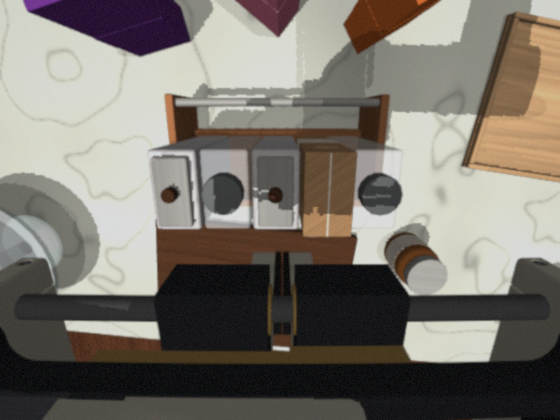

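The wrist view shows the carton at (327,190) with its centre at (0.6036, -0.0888), which agrees with the first estimate. Now I'll go behind it and down to tip z≈0.205.

```bash
python3 -m crank '[[[-1.8,1.7,0,0],[-1.8,1.7,0,0],[-1.8,1.7,2,0],[-1.8,1.7,3.5,0],[-1.8,1.7,4.9,0],[-1.8,1.7,4.9,0],[-1.8,1.7,4.9,0]]]'; python3 -c "
from h import *
print(units(rk(.06,.049,.205),YAW+np.pi),units(rk(0.0095-.04,.049,.226),YAW+np.pi))"
```

```text
t: 3.28
eef_pos: [0.6634, -0.0834, 0.2081]
ee_rot: [-3.141, 0.002, -3.04]
force: [1.2, 0.2, 0.8]
width: 0.0003
gripper_force: 0.0
[0.   0.06 0.13 0.01] [ 3.62  0.06 -0.72  0.01]
```

```bash
python3 -m crank '[[[0.25,0.05,0,0],[0.5,0.05,0,0],[0.75,0.05,-0.1,0],[1,0.05,-0.15,0],[1.25,0.05,-0.2,0],[1.5,0.05,-0.3,0],[1.75,0.05,-0.4,0],[2,0.05,-0.5,0]]]'; python3 -c "
from h import *
s=arm.get_state();print(s['eef_pos'],s['force'])
p,d=arm.grab_frame('scene');cv2.imwrite('pics/s2.png',p[150:300,200:400,::-1].repeat(3,0).repeat(3,1))"
```

```text
t: 4.28
eef_pos: [0.6126, -0.0863, 0.2186]
ee_rot: [-3.142, -0.0, -3.039]
force: [0.4, 0.7, -0.1]
width: 0.0005
gripper_force: 0.1
[ 0.61257449 -0.08626587  0.21864934] [ 0.37251241  0.72350907 -0.11318043]
```

View pics/s2.png

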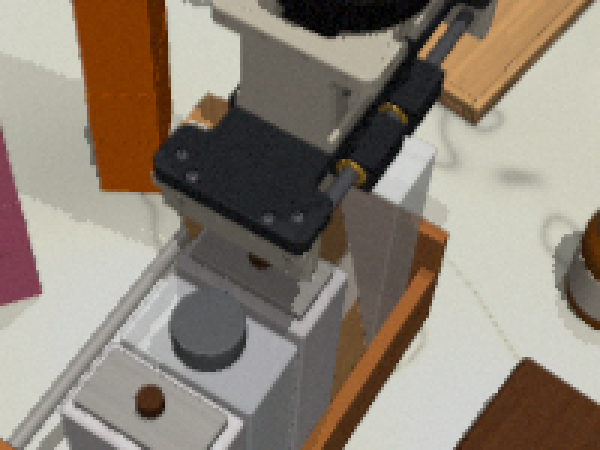

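The carton is tipping: its top shows past the gripper at crop (210,110), with the neighbours undisturbed. I'll continue past the balance point.

```bash
python3 -m crank '[[[0.25,0,-0.1,0],[0.5,0,-0.15,0],[0.75,0,-0.2,0],[1,0,-0.3,0],[1.25,0,-0.35,0],[1.5,0,-0.4,0],[1.75,0,-0.4,0],[2,0,-0.4,0],[2.2,0,-0.4,0],[2.2,0,-0.4,0],[2.2,0,-0.4,0]]]'; python3 -m crank '[[[0,0,-1.5,0],[0,0,-3,0],[0,0,-4.5,0],[-2,0,-5,0],[-2,0,-5,0],[-2,0,-5,0]]]' 0; python3 -c "
from h import *
s=arm.get_state();p,d=arm.grab_frame('wrist');np.savez('w3.npz',p=p,d=d);cv2.imwrite('pics/w3.png',p[:,:,::-1])
P=cloud('wrist',d=d,pose=s);q=p.astype(int)
L=(P-ROW)@np.stack([XR,YR,[0,0,1]]).T
m=(d>0)&(L[...,2]>.17)&(q[...,0]-q[...,2]>40)&(abs(L[...,1]-.049)<.035)&(L[...,0]>-.2)&(L[...,0]<.02)
Q=L[m];print(s['eef_pos'],m.sum())
print(np.percentile(Q,[1,10,50,90,99],axis=0).round(4))
a=np.polyfit(Q[:,0],Q[:,2],1);print('slope deg',np.degrees(np.arctan(a[0])),a)
"
```

```text
t: 5.7
eef_pos: [0.5585, -0.0918, 0.2286]
ee_rot: [3.142, 0.0, -3.039]
force: [0.1, -0.2, -0.3]
width: 0.0005
gripper_force: 0.0
t: 6.45
eef_pos: [0.608, -0.0867, 0.3526]
ee_rot: [3.142, -0.002, -3.039]
force: [0.9, 0.0, 0.4]
width: 0.0548
gripper_force: 0.0
[ 0.60797941 -0.08665371  0.35262422] 5429
[[-0.1303  0.0189  0.1943]
 [-0.1209  0.0298  0.1996]
 [-0.0803  0.0505  0.2217]
 [-0.0181  0.0707  0.4452]
 [-0.0174  0.082   0.4469]]
slope deg 68.59113086828172 [2.55053701 0.46835305]
```

View pics/w3.png

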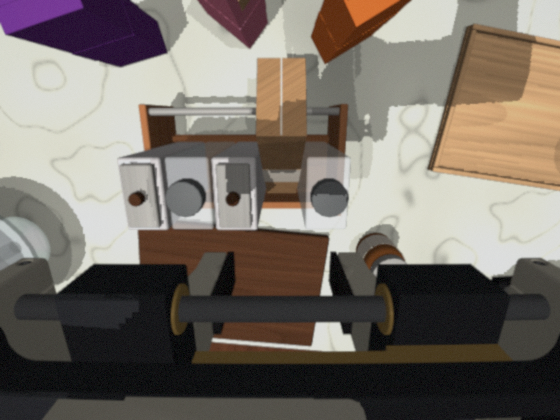

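The carton leans on the rail, its top face spanning columns 257–307 and rows 57–137, and the neighbours still stand. I'll refit without the gripper pixels.

```bash
python3 -c "
from h import *
s=arm.get_state();z=np.load('w3.npz');d=z['d'];q=z['p'].astype(int)
P=cloud('wrist',d=d,pose=s)
L=(P-ROW)@np.stack([XR,YR,[0,0,1]]).T
m=(d>0)&(L[...,2]>.18)&(L[...,2]<.25)&(q[...,0]-q[...,2]>35)&(abs(L[...,1]-.049)<.035)&(L[...,0]<-.04)
Q=L[m];print(m.sum());print(np.percentile(Q,[1,10,50,90,99],axis=0).round(4))
a=np.polyfit(Q[:,0],Q[:,2],1);print('slope deg',np.degrees(np.arctan(a[0])),a)
print(cv2.minAreaRect((Q[:,:2]*1000).astype(np.float32)))
print(units(rk(-.097,np.median(Q[:,1]),.28),YAW+np.pi))
"
```

```text
4035
[[-0.1314  0.0264  0.1944]
 [-0.124   0.0303  0.1984]
 [-0.093   0.0481  0.2148]
 [-0.0644  0.0672  0.2287]
 [-0.0565  0.0713  0.2315]]
slope deg 26.24349502661302 [0.49300429 0.26038034]
((-86.35843658447266, 48.763710021972656), (45.92137145996094, 90.79737091064453), 89.97003173828125)
[ 4.05 -0.06  2.92  0.01]
```

```bash
python3 -c "
from h import *
for c in ['top','scene']:
    z=np.load(c+'0.npz');d=z['d'];q=z['p'].astype(int);P=cloud(c,d=d)
    L=(P-ROW)@np.stack([XR,YR,[0,0,1]]).T
    m=(d>0)&(L[...,2]>.05)&(L[...,2]<.26)&(abs(L[...,1]-.05)<.12)&(L[...,0]<-.1)&(L[...,0]>-.3)
    o=m&(q[...,0]-q[...,2]>60)&(q[...,1]<q[...,0]*.62)&(q[...,1]-q[...,2]>20)
    Q=L[o];print(c,o.sum(),np.percentile(Q,[1,50,99],axis=0).round(3),cv2.minAreaRect((Q[:,:2]*1000).astype(np.float32)))
    Q=L[m];print(np.percentile(Q,[1,50,99],axis=0).round(3))
"
```

```text
top 13 [[-0.234  0.102  0.207]
 [-0.216  0.127  0.21 ]
 [-0.201  0.157  0.214]] ((-217.24017333984375, 129.367431640625), (0.4693393409252167, 64.64704895019531), 30.723920822143555)
[[-0.259 -0.053  0.066]
 [-0.211  0.014  0.21 ]
 [-0.164  0.168  0.215]]
scene 2148 [[-0.223  0.093  0.053]
 [-0.179  0.111  0.175]
 [-0.156  0.168  0.212]] ((-193.34500122070312, 136.53271484375), (46.21816635131836, 80.58456420898438), 29.78700828552246)
[[-0.246 -0.061  0.053]
 [-0.195 -0.006  0.173]
 [-0.157  0.165  0.212]]
```

```bash
python3 -m crank '[[[2,0,0,0],[4,-0.05,0,0],[4,-0.05,0,0],[4,-0.05,2,0],[4,-0.05,4,0],[4,-0.05,5.5,0],[4,-0.05,6.5,0],[4,-0.05,7.1,0],[4,-0.05,7.1,0],[4,-0.05,7.1,0]]]' 0; python3 -c "
from h import *
s=arm.get_state();print(((s['eef_pos']-ROW)@np.stack([XR,YR,[0,0,1]]).T).round(4))"
```

```text
t: 7.75
eef_pos: [0.5095, -0.0982, 0.1771]
ee_rot: [-3.141, 0.002, -3.039]
force: [0.3, -0.6, 0.4]
width: 0.088
gripper_force: 0.0
[-0.0945  0.0484  0.1771]
```

```bash
python3 -m crank '[[[0,0,0,0],[0,0,0,0],[0,0,0,0],[0,0,0,0],[0,0,0,0],[0,0,0,0]]]' 1 50; python3 -m crank '[[[0,0,-0.5,0],[0,0,-1.5,0],[0,0,-2.5,0],[0,0,-4,0],[0,0,-5.5,0],[0,0,-7,0],[0,0,-8.5,0],[0,0,-10,0],[0,0,-10,0],[0,0,-10,0]]]'; python3 -c "
from h import *
p,d=arm.grab_frame('scene');cv2.imwrite('pics/s4.png',p[:,:,::-1])
print(arm.get_state()['q'])
print(units([.479,.253,.42],np.radians(180-2.2)))"
```

```text
t: 8.5
eef_pos: [0.5087, -0.0982, 0.176]
ee_rot: [-3.141, -0.0, -3.039]
force: [0.1, -0.6, 0.5]
width: 0.0453
gripper_force: 50.0
t: 9.75
eef_pos: [0.5082, -0.098, 0.4255]
ee_rot: [3.141, -0.001, -3.039]
force: [-0.1, 0.8, -3.6]
width: 0.0458
gripper_force: 50.0
[ 1.88573093e-01  2.96569867e-02  3.62301929e-02 -6.94388099e-04
 -1.57929498e+00 -1.65680347e+00]
[-0.28 14.09  0.21  1.62]
```

View pics/s4.png

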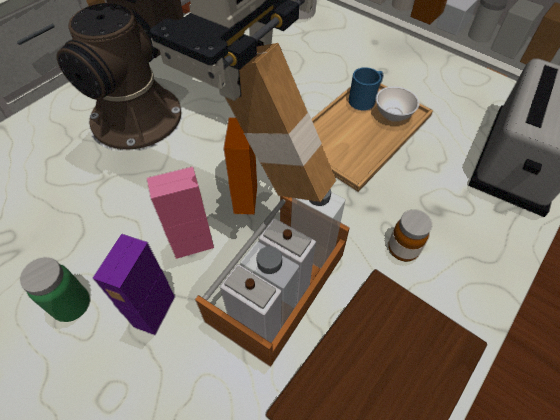

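The carton is held and still leaning about 27°. The row is intact and the rack slot empty, with the box's lower end at scene (310,195). Now I'll carry it over the tray.

```bash
python3 -m crank '[[[0,0.7,0,0],[0,2,0,0.3],[0,3.5,0,0.6],[0,5,0,0.9],[0,6.5,0,1.2],[0,8,0,1.6],[0,9.5,0,1.6],[0,11,0,1.6],[-0.1,12.5,0,1.6],[-0.1,13.5,0,1.6],[-0.1,14.1,0,1.6],[-0.1,14.1,0,1.6]]]';  python3 -c "
from h import *
print(units([.474,.253,.19],np.radians(180-2.2)))"
```

```text
t: 11.3
eef_pos: [0.4747, 0.2536, 0.4253]
ee_rot: [-3.141, -0.001, 3.106]
force: [-0.2, -0.2, -2.6]
width: 0.0457
gripper_force: 50.0
[ 0.02 -0.01  9.41  0.03]
```

```bash
python3 -m crank '[[[0,0,1,0],[0,0,2.5,0],[0,0,4,0],[0,0,5.5,0],[0,0,7,0],[0,0,8.2,0],[0,0,9,0],[0,0,9.4,0],[0,0,9.4,0]]]'; python3 -m crank '[[[0,0,0,0],[0,0,0,0],[0,0,0,0],[0,0,0,0]]]' 1 20; python3 -m crank '[[[0,0,0,0],[0,0,0,0],[0,0,0,0],[0,0,0,0]]]' 1 12; python3 -c "
from h import *
p,d=arm.grab_frame('scene');cv2.imwrite('pics/s5.png',p[20:220,240:450,::-1].repeat(3,0).repeat(3,1)[:600,:800])"
```

```text
t: 12.42
eef_pos: [0.4751, 0.2522, 0.1909]
ee_rot: [-3.141, -0.0, 3.104]
force: [-0.2, -0.1, -1.4]
width: 0.0459
gripper_force: 50.0
t: 12.92
eef_pos: [0.4752, 0.2528, 0.1913]
ee_rot: [3.141, 0.0, 3.105]
force: [-0.1, -0.7, -3.1]
width: 0.0457
gripper_force: 20.0
t: 13.42
eef_pos: [0.4751, 0.2527, 0.191]
ee_rot: [-3.142, -0.0, 3.105]
force: [-0.5, -1.0, -2.5]
width: 0.0462
gripper_force: 12.0
```

View pics/s5.png

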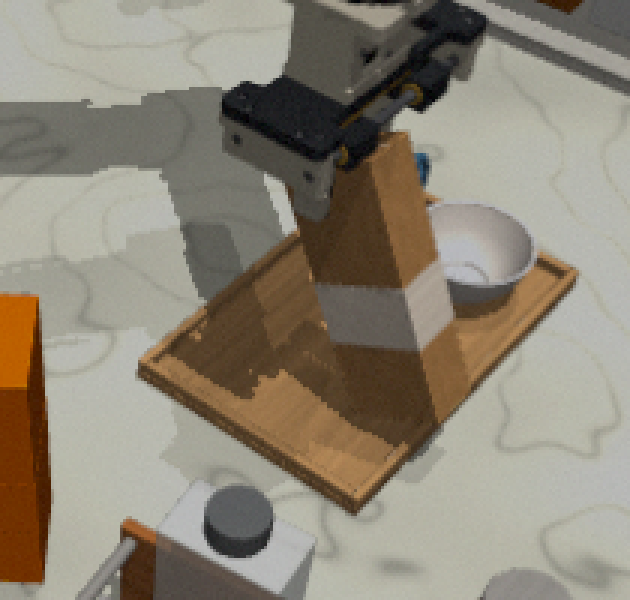

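The carton hangs over the empty half, clear of the bowl and mug, still somewhat tilted. I'll ease the grip and measure the tilt from depth.

```bash
cat > tilt.py <<'E'
from h import *
p,d=arm.grab_frame('scene');P=cloud('scene',d=d)
m=(d>0)&(abs(P[...,0]-.53)<.11)&(abs(P[...,1]-.253)<.04)&(P[...,2]>.035)&(P[...,2]<.17)
m[:-1]&=1
Q=P[m]
# rear face: max x per height slab
for z in np.arange(.04,.17,.03):
    s=Q[abs(Q[:,2]-z)<.006]
    if len(s)>10: print(round(z,3),len(s),np.percentile(s[:,0],[5,50,95]).round(4),np.percentile(s[:,1],[1,99]).round(3))
st=arm.get_state();print(st['eef_pos'],st['force'],st['width'])
E
python3 tilt.py; python3 -m crank '[[[0,0,0,0],[0,0,0,0],[0,0,0,0],[0,0,0,0]]]' 1 8; python3 tilt.py
```

```text
t: 14.02
eef_pos: [0.4751, 0.2527, 0.1911]
ee_rot: [3.142, 0.0, 3.104]
force: [0.7, 0.2, -2.5]
width: 0.046
gripper_force: 8.0Traceback (most recent call last):
  File "tilt.py", line 4, in <module>
    m[:-1]&=1
numpy._core._exceptions._UFuncOutputCastingError: Cannot cast ufunc 'bitwise_and' output from dtype('int64') to dtype('bool') with casting rule 'same_kind'
Traceback (most recent call last):
  File "tilt.py", line 4, in <module>
    m[:-1]&=1
numpy._core._exceptions._UFuncOutputCastingError: Cannot cast ufunc 'bitwise_and' output from dtype('int64') to dtype('bool') with casting rule 'same_kind'
```

```bash
sed -i '/m\[:-1\]/d' tilt.py; python3 tilt.py
```

```text
0.04 50 [0.5294 0.5454 0.5664] [0.226 0.231]
0.07 208 [0.5198 0.5786 0.6038] [0.225 0.27 ]
0.1 220 [0.501  0.5637 0.588 ] [0.225 0.27 ]
0.13 232 [0.4861 0.5479 0.5729] [0.225 0.271]
0.16 239 [0.471  0.5346 0.5568] [0.226 0.271]
[0.47514189 0.25272992 0.19104999] [-0.62859576  0.88530011 -2.34879679] 0.04619912786333388
```

The tilt is still 27.6°, so pad friction holds it even at 8 N. I'll set its lower spine edge on the tray and rotate it upright about that edge. First step is to shift 93 mm towards the robot and lower until it touches.

```bash
python3 -m crank '[[[0.7,0,0,0],[1.4,0,0,0],[2.1,0,0,0],[2.8,0,0,0],[3.4,0,0,0],[3.7,0,0,0],[3.7,0,0.2,0],[3.7,0,0.4,0],[3.7,0,0.4,0],[3.7,0,0.4,0]]]' 1 15; python3 -m crank '[[[0,0,0.08,0],[0,0,0.08,0],[0,0,0.08,0]]]'; python3 -m crank '[[[0,0,0.08,0],[0,0,0.08,0],[0,0,0.08,0]]]'; python3 tilt.py
```

```text
t: 15.38
eef_pos: [0.383, 0.2561, 0.1808]
ee_rot: [-3.141, -0.0, 3.104]
force: [0.7, 0.3, -2.8]
width: 0.0456
gripper_force: 15.0
t: 15.75
eef_pos: [0.3827, 0.2562, 0.1791]
ee_rot: [3.142, 0.0, 3.104]
force: [-0.1, -0.7, -3.3]
width: 0.0461
gripper_force: 15.0
t: 16.12
eef_pos: [0.3827, 0.2562, 0.177]
ee_rot: [-3.142, -0.0, 3.105]
force: [-0.4, -0.1, -1.8]
width: 0.0463
gripper_force: 15.0
0.04 88 [0.4299 0.4612 0.497 ] [0.228 0.253]
0.07 185 [0.4276 0.4865 0.5037] [0.228 0.273]
0.1 179 [0.4264 0.4762 0.4884] [0.228 0.275]
0.13 164 [0.4238 0.4661 0.4729] [0.229 0.274]
0.16 144 [0.4236 0.4522 0.4569] [0.227 0.275]
[0.3827048  0.25617337 0.17708058] [-0.17764283  0.23874134 -2.13783175] 0.04550173695281838
```

```bash
for i in 1 2 3; do python3 -m crank '[[[0,0,0.06,0],[0,0,0.06,0],[0,0,0.06,0]]]' | egrep 'eef|force'; done
```

```text
eef_pos: [0.3827, 0.2562, 0.1755]
force: [-0.2, 0.0, -2.3]
gripper_force: 15.0
eef_pos: [0.3829, 0.2563, 0.1746]
force: [-2.5, -0.1, 5.7]
gripper_force: 15.0
eef_pos: [0.3835, 0.2567, 0.1744]
force: [-4.9, -1.1, 15.2]
gripper_force: 15.0
```

Contact at TCP z≈0.175. I'll ease the press and grip and rotate it along the arc, half way first.

```bash
python3 -m crank '[[[0,0,-0.06,0],[0,0,-0.06,0],[-0.25,0,-0.13,0],[-0.5,0,-0.19,0],[-0.75,0,-0.25,0],[-1,0,-0.3,0],[-1.33,0,-0.34,0],[-1.66,0,-0.37,0],[-1.66,0,-0.37,0]]]' 1 8; python3 tilt.py
```

```text
t: 18.42
eef_pos: [0.4251, 0.2547, 0.1818]
ee_rot: [-3.142, 0.001, 3.104]
force: [0.4, -0.6, 2.4]
width: 0.0461
gripper_force: 8.0
0.04 141 [0.4402 0.4952 0.517 ] [0.227 0.273]
0.07 166 [0.4321 0.4897 0.5093] [0.227 0.272]
0.1 173 [0.4268 0.4804 0.5017] [0.227 0.274]
0.13 173 [0.4249 0.4731 0.4936] [0.228 0.274]
0.16 164 [0.4254 0.4711 0.4858] [0.228 0.273]
[0.4247653  0.25463393 0.18179125] [-0.03537688  0.457786    1.78148219] 0.04621741783002893
```

It has rotated to 14.6° as planned. Now the rest of the arc.

```bash
python3 -m crank '[[[-0.33,0,-0.02,0],[-0.68,0,-0.02,0],[-1,0,0,0],[-1.34,0,0.02,0],[-1.7,0,0.06,0],[-2.0,0,0.1,0],[-2.0,0,0.1,0],[-2.0,0,0.1,0]]]'; python3 tilt.py
```

```text
t: 19.48
eef_pos: [0.4741, 0.2527, 0.1791]
ee_rot: [-3.142, 0.0, 3.104]
force: [0.6, 0.3, 0.2]
width: 0.046
gripper_force: 8.0
0.04 135 [0.4473 0.4939 0.5222] [0.227 0.271]
0.07 141 [0.4463 0.4915 0.5216] [0.227 0.271]
0.1 158 [0.4448 0.4937 0.5218] [0.226 0.271]
0.13 176 [0.4447 0.4911 0.521 ] [0.227 0.27 ]
0.16 165 [0.4472 0.4935 0.5217] [0.227 0.27 ]
[0.47398611 0.25271967 0.17916181] [ 0.64249333 -0.43006915 -0.29191244] 0.04587128005567575
```

Upright, centred at about (0.481, 0.249). I'll release, retreat upwards and check.

```bash
python3 -m crank '[[[0,0,0,0],[0,0,0,0],[0,0,0,0],[0,0,0,0],[0,0,0,0],[0,0,-1,0],[0,0,-2.5,0],[0,0,-4,0],[0,0,-5.5,0],[0,0,-7,0],[0,0,-7,0]]]' 0; python3 tilt.py; python3 -c "
from h import *
p,d=arm.grab_frame('scene');cv2.imwrite('pics/s6.png',p[:,:,::-1])"
```

```text
t: 20.9
eef_pos: [0.4752, 0.2534, 0.3575]
ee_rot: [3.138, 0.004, 3.105]
force: [-0.5, -0.2, -0.3]
width: 0.0879
gripper_force: 0.0
0.04 128 [0.4473 0.4951 0.5225] [0.227 0.272]
0.07 141 [0.4472 0.4934 0.5226] [0.227 0.271]
0.1 161 [0.4464 0.497  0.5226] [0.227 0.271]
0.13 175 [0.448  0.4937 0.5227] [0.227 0.271]
0.16 174 [0.4473 0.4944 0.5237] [0.227 0.271]
[0.47441009 0.25308585 0.35544487] [-0.34503625  0.04553775 -0.99965059] 0.08729507876540893
```

View pics/s6.png

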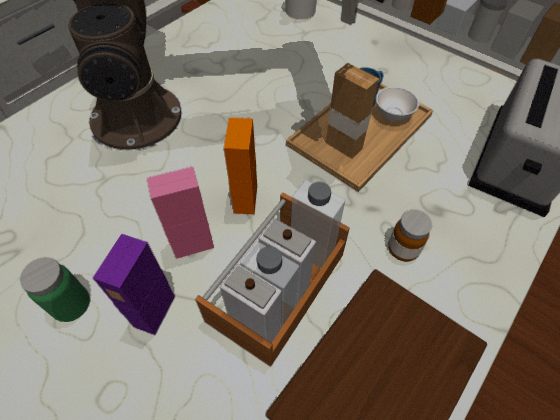

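The carton stands upright on the empty half of the tray at (350,110). The row-mates and look-alikes are unmoved and the arm is clear.

```bash
python3 -c "
from station import arm
print(arm.job_done())"
```

```text
the job is handed in; nothing more can be done
None
```

The cracker carton was tipped onto the rail, gripped by its projecting upper end, lifted out, and now stands upright on the empty half of the tray; the job was handed in at about 21 s on the robot's clock, and no verdict came back.

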